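Turn the nursery sound machine up one click

TASK

The baby is asleep and street noise comes in from the balcony: turn the sound machine up by one click. With a fingertip on its knurled dial, turn the dial clockwise (seen from above) until it clicks into the next setting, and no further, then take the hand away. The machine stays standing where it is, not lifted or pushed along, and the monitor camera, thermometer case and bowl are left alone.

Things in the scene. Friction and masses are not known exactly. Their poses are not given: they have to be found in the camera images.
- machine: sound machine, loose on the dresser: round white housing 140 mm across with a grey speaker band, flat shoulder 60 mm up, about 1 kg, rubber feet. Origin: centre of its underside, on the dial's axis; z up, x towards the third setting mark. Five marks lie on the shoulder round the dial at +60, +30, 0, -30, -60 degrees from x (counterclockwise positive): a small one with white centre (off), then growing black dots.
- dial (a joint): dial angle in rad, grows clockwise seen from above (louder). Sprung clicks at 0 (off), 0.524, 1.047, 1.571, 2.094; let go between two, it snaps to the nearer. It starts in the second or third. Leaving a click takes about 0.055 N m (1.1 to 1.4 N along the rim). A fingertip pressed on the top near the edge with about 5 to 10 N and swept along the circle carries the dial round with little slip.
- dial_top (a point): centre of the dial's flat top, 80 mm above the dresser, on its upright axis. The dial is a teal disc 100 mm across (too wide to pinch) and 18 mm high, its side and top edge knurled; it does not give under vertical pressure
- dial_mark (a point): on the orange bar on the dial's top, 45 mm from the axis; it turns with the dial and points at the present setting's mark
- monitor: bystander: white baby monitor camera, round foot 72 mm across, ball head with black lens and a short aerial, 129 mm high, 0.18 kg. Origin: centre of its underside
- thermometer: bystander: grey thermometer lying in its open hinged case, tray 40 x 150 mm (long along y) and 16 mm high, the open lid rising to 52 mm at its +x edge, 0.09 kg. Origin: centre of its underside
- bowl: bystander: blue hard plastic bowl, 124 mm across the rim, 50 mm high, 0.12 kg. Origin: centre of its underside

How it is judged:
By the outcome, as a careful person would: the job done as asked, in the order asked, and still so for the second after the job is handed in, with the robot touching nothing.
It also fails if it takes over 32 s, if anything falls off the work surface, if the arm or the gripper's body presses on something with over 40 N, if the wrist force passes 120 N, or if a joint passes its speed limit or range.

ROBOT

A 7-joint arm with a two-finger parallel gripper is mounted at the origin on the work surface. World frame = base frame: x ahead of the robot, y to its left, z up, the work surface at z = 0. Lengths are in m, angles in rad, forces in N, time in s.
With the tool pointing down it reaches from about 0.4 to 0.85 m from the base axis. Payload 4.5 kg.
Tool frame: the origin (TCP) lies on the mounting face of the last link; the fingertips stand 166 mm ahead of it and the grasp point (between the pads) lies 147 mm ahead of it; z points along the fingers, y is the line along which they close (so a half turn about z gives the same grasp; the last joint's range is limited). The gripper opens to 88 mm and grips with 3 to 60 N. Pads are 18 mm wide; open, the fingers measure 123 mm over their backs; the gripper's body (75 mm by 187 mm) begins 45 mm behind the grasp point.
Start: joints at [1.312, 0.689, -0.195, 1.565, 0.157, 0.902, -0.215], TCP at [0.18, -0.598, 0.405] pointing down, gripper open.
Joint ranges: [-3.01, 3.01], [-0.46, 2.08], [-1.47, 1.51], [0.13, 2.56], [-1, 4.14], [0.04, 2.09], [-2.66, 2.66]. Speed limits (rad/s): [2.57, 2.57, 3.14, 3.14, 3.14, 3.14, 3.14].

INTERFACE

Orientations are given as a unit quaternion [x, y, z, w].
In Python, from plant import r, snapshot gives the robot as it stands. The module is installed in compiled form; this text tells all that it offers.
- The arm moves only by the tool move_arm, never from a script. Its argument "rows" is a list of rows, each a list of 5 numbers: the shift along the tool's x, y, z in m, then the turn about the tool's z in rad, then the finger opening in m, from 0 to 0.0881. In form: [[dx, dy, dz, spin, claw], ...]. A call has 1 to 10 rows; each row shifts and turns the commanded pose from where the row before left it, along the tool's axes as they then stand; what a row does not reach is not made up. A row lasts 1/12 s, in which the tool goes at most 41.7 mm and 7.16 degrees, less where a joint would pass 70% of its speed; a pose out of reach is approached as far as the arm can. A call with a gripper value outside its range is refused whole. The fingers move at their own pace and stop on an object; "newtons" is the grip in N (left out, the last holds). Time passes only in rows, so rows that do not move let the fingers close. It gives the time, the measured TCP pose, the force, the opening and the grip force at its end, in the units of the state.
- r.get_state(): the state, without advancing time (a new reading comes with each control period).
- snapshot(name): name is "side" or "top"; returns a dict with "color" (400x640x3 uint8, red, green, blue), "depth" (400x640 float32, m along the optical axis (not along the pixel's ray), 0 where there is no reading), "mtx" (3x3 intrinsics, pixels), "dist" ([k1, k2, p1, p2, k3] as OpenCV has them; the pictures are not rectified), "eye" and "orientation" of the camera in the world. Camera axes: x right, y up, looking along -z (the intrinsics and any distortion apply to the point x, -y, -z); pixel columns grow to the right and rows downward; lengths in m; the calibration is good to about 2 mm. A picture is of the moment at which its call begins.
- r.finish_job(): hands the job in; it is judged then, once.
The state is a dict: "clock": time; "q": joint angles; "qd": joint speeds; "joint_torque": joint torques, N m; "tool_pos": TCP position; "eef_rot": TCP orientation; "contact_force": force on the tool from outside, world axes, zero at the start; "moment": the same for the moment, N m; "opening": opening from 0.0 (shut) to 1.0 (fully open); "finger_force": force on a finger pad.
Only numpy, scipy, OpenCV 4.12 (cv2) and the standard library are available. Lean on these libraries where they do the work, as an engineer would, in place of code of your own. Each camera call takes 0.05 s, during which the arm holds its last target. There are 200 camera calls.

## Working session

There is one attempt and no reset: what is moved stays moved. The work goes in short steps, Python scripts to look and compute and a tool call to move; the robot and the scene stay as the last step left them, time stands still between calls to the robot, and variables do not carry over. Pictures are saved under pics/ and viewed, at most 10 in all, crops included, and the job is handed in when it is done.

Besides the shell and the picture viewer there is one more tool, called after "Emit:" by a JSON object that holds its "api" and its "payload", one argument or row to a line. move_arm: Moves the arm, as the interface text tells. Its arguments: {"type":"object","properties":{"rows":{"type":"array"},"newtons":{"type":"number"}},"required":["rows"]}

```bash
mkdir -p pics
cat > h.py <<'E'
import numpy as np, cv2
from scipy.spatial.transform import Rotation as R
from plant import r, snapshot
def rays(s,px):
    K=np.array(s["mtx"],float);d=np.array(s["dist"],float)
    u=cv2.undistortPoints(np.array(px,float).reshape(-1,1,2),K,d).reshape(-1,2)
    v=np.c_[u[:,0],-u[:,1],-np.ones(len(u))]
    return np.array(s["eye"]),R.from_quat(s["orientation"]).apply(v)
def onplane(s,px,z):
    e,v=rays(s,px); return e+v*((z-e[2])/v[:,2])[:,None]
def save(s,n): cv2.imwrite("pics/"+n,s["color"][:,:,::-1])
E
python3 - <<'E'
from h import *
for n in("top","side"):
    s=snapshot(n); save(s,n+"0.png"); print(n,s["eye"],s["orientation"])
    np.savez(n+"0.npz",**s)
st=r.get_state();print(st)
E
```

```text
top [0.51422683 0.05455101 0.95505354] [-0.04278137  0.03722965  0.70766845 -0.70426492]
side [0.15197326 0.55740346 0.79318488] [-0.13305852  0.34575383  0.86886554 -0.32836321]
{'clock': 0.1, 'q': array([ 1.31183543,  0.68990262, -0.19451275,  1.56624048,  0.15728802,
        0.90250989, -0.21509893]), 'qd': array([ 2.14248288e-03, -3.65556516e-03, -1.00466307e-03, -9.77706710e-04,
       -2.09800146e-03,  4.90332983e-05, -2.74964181e-04]), 'joint_torque': array([-3.01574240e-03, -5.28499711e+01, -1.27154142e+00, -1.53837043e+01,
       -5.25397633e-02,  1.93152599e-03,  3.10965811e-05]), 'tool_pos': array([ 0.18026229, -0.59812943,  0.40398814]), 'eef_rot': array([ 9.89300460e-01,  1.45890030e-01, -1.80283106e-04, -8.15935629e-04]), 'contact_force': array([-0.88987322,  0.08026139,  0.29334019]), 'moment': array([-0.05979218, -0.03726381, -0.02086114]), 'finger_force': 0.0, 'opening': 1.0028259711043057}
```

View pics/top0.png

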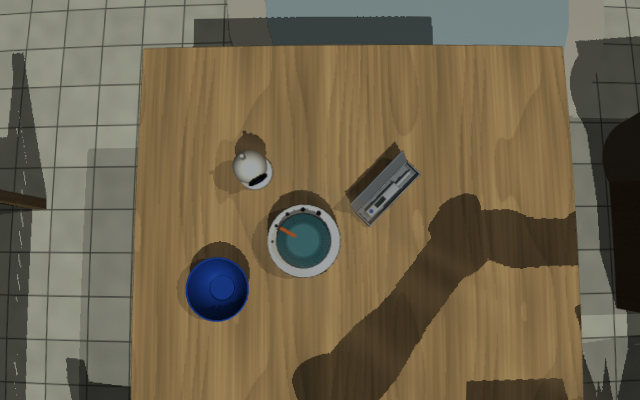

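View pics/side0.png

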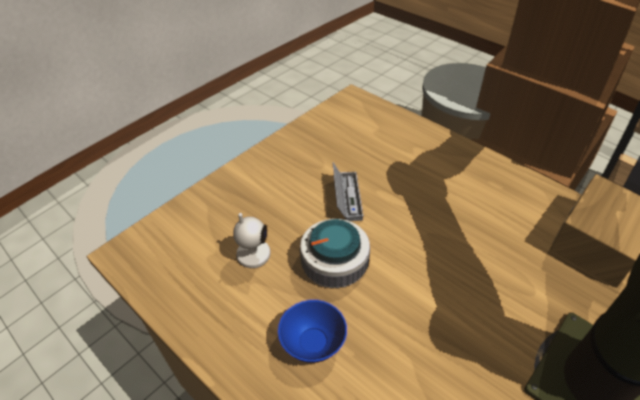

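The top view shows the teal dial at about (303,240), with the orange bar pointing up-left to (278,226). The monitor is at (252,170), the thermometer at (383,188) and the bowl at (217,289). In the side view the dial is at about (335,240).

```bash
cat > m.py <<'E'
from h import *
def measure(s,verbose=True):
    h=cv2.cvtColor(s["color"],cv2.COLOR_RGB2HSV)
    def big(m):
        c,_=cv2.findContours(m,cv2.RETR_EXTERNAL,cv2.CHAIN_APPROX_NONE); return max(c,key=cv2.contourArea)[:,0,:]
    teal=cv2.inRange(h,(80,60,20),(100,255,255)); org=cv2.inRange(h,(3,150,120),(14,255,255))
    box=np.zeros_like(teal); box[195:290,255:350]=255
    t=big(teal&box); o=big(org&box)
    return t,o
if __name__=="__main__":
    s=dict(np.load("top0.npz"))
    t,o=measure(s)
    hull=cv2.convexHull(t)[:,0,:]
    P=onplane(s,hull,0.08)[:,:2]; (c,rad)=cv2.minEnclosingCircle(P.astype(np.float32)); print("dial",c,rad)
    Q=onplane(s,o,0.08)[:,:2]; d=Q-np.array(c); a=np.degrees(np.arctan2(d[:,1],d[:,0])); i=np.argsort(-np.linalg.norm(d,axis=1))[:4]; print("bar",np.degrees(np.arctan2(*(Q.mean(0)-c)[::-1])),np.linalg.norm(d,axis=1).max(),np.linalg.norm(d,axis=1).min(),a[i])
    # housing by depth/white
    h=cv2.cvtColor(s["color"],cv2.COLOR_RGB2HSV); w=cv2.inRange(h,(0,0,110),(180,50,255)); w[:200]=0;w[285:]=0;w[:,:258]=0;w[:,346:]=0
    W=onplane(s,np.argwhere(w)[:,::-1],0.06)[:,:2]; print("housing",cv2.minEnclosingCircle(W.astype(np.float32)))
    for n,z,px in(("mon",0,(255,175)),("bowl",.05,(217,289)),("th1",.016,(363,222)),("th2",.016,(418,175)),("thlid1",.05,(347,193)),("thlid2",.05,(398,145)),("monhead",.1,(249,167))): print(n,onplane(s,[px],z)[0])
    for px in((303,240),(217,289),(249,167)): print(s["depth"][px[1],px[0]])
    crop=cv2.resize(s["color"][195:290,255:350,::-1],(590,590),interpolation=cv2.INTER_CUBIC); cv2.imwrite("pics/crop0.png",crop)
E
python3 m.py
```

```text
dial (0.5390910506248474, 0.10459061712026596) 0.04981135576963425
bar 61.79078329870777 0.04786129929079313 0.016044938663513465 [62.65029784 59.60200839 64.66426864 58.41855082]
housing ((0.5387652516365051, 0.10435003787279129), 0.06967079639434814)
mon [0.67500607 0.20808693 0.        ]
bowl [0.44605514 0.27089858 0.05      ]
th1 [ 0.5757373 -0.0123582  0.016    ]
th2 [ 0.67048804 -0.1253193   0.016     ]
thlid1 [0.63006653 0.02041006 0.05      ]
thlid2 [ 0.72484765 -0.08100915  0.05      ]
monhead [0.67328216 0.2034116  0.1       ]
0.87136376
0.9363141
0.8641316
```

View pics/crop0.png

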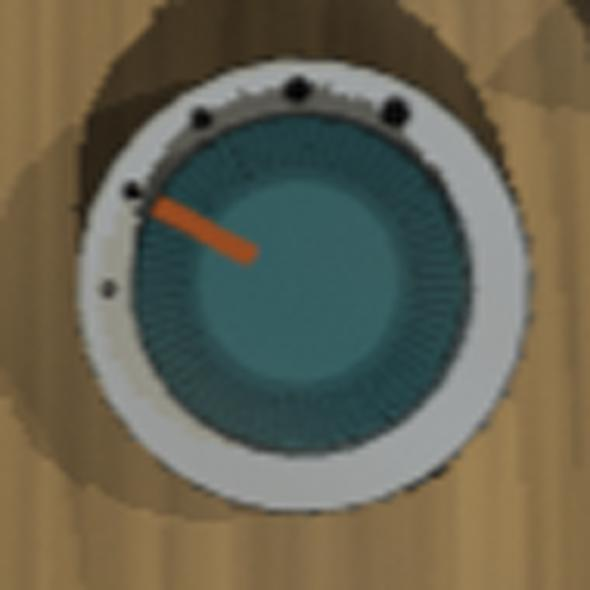

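The dial centre is at about (0.539, 0.1045). The bar sits at about 62° (world), which is the second mark. I need about 30° clockwise. I'll close the fingers and approach on the robot's side of the dial, away from the bar.

Emit:
{"api": "move_arm", "payload": {
  "rows": [
    [0.03,-0.017,0,0,0],
    [0.03,-0.017,0,0,0],
    [0.03,-0.017,0,0,0],
    [0.03,-0.017,0,0,0],
    [0.03,-0.017,0,0,0],
    [0.03,-0.017,0,0,0],
    [0.03,-0.017,0,0,0],
    [0.03,-0.017,0,0,0],
    [0.03,-0.017,0,0,0],
    [0.03,-0.017,0,0,0]
  ],
  "newtons": 10
}}

```text
clock: 0.93
tool_pos: [0.4194, -0.3476, 0.4045]
eef_rot: [0.989, 0.146, -0.0, -0.0]
contact_force: [-0.2, -0.7, -0.0]
opening: 0.265
finger_force: 0.0
```

Emit:
{"api": "move_arm", "payload": {
  "rows": [
    [0.018,-0.034,0,0,0],
    [0.018,-0.034,0,0,0],
    [0.018,-0.034,0,0,0],
    [0.018,-0.034,0,0,0],
    [0.018,-0.034,0,0,0],
    [0.018,-0.034,0,0,0],
    [0.018,-0.034,0,0,0],
    [0.018,-0.034,0,0,0],
    [0.018,-0.034,0,0,0],
    [0.018,-0.034,0,0,0]
  ]
}}

```text
clock: 1.77
tool_pos: [0.4927, 0.0303, 0.4045]
eef_rot: [0.989, 0.146, -0.0, 0.0]
contact_force: [0.2, -1.0, 1.0]
opening: 0.002
finger_force: 0.0
```

Emit:
{"api": "move_arm", "payload": {
  "rows": [
    [0.015,-0.029,0,0,0],
    [0.015,-0.029,0,0,0],
    [0,0,0.03,0,0],
    [0,0,0.03,0,0],
    [0,0,0.03,0,0],
    [0,0,0.03,0,0],
    [0,0,0.02,0,0],
    [0,0,0.002,0,0],
    [0,0,0,0,0],
    [0,0,0,0,0]
  ]
}}

```text
clock: 2.6
tool_pos: [0.5051, 0.0927, 0.2634]
eef_rot: [0.989, 0.146, 0.0, -0.0]
contact_force: [-0.9, 0.2, -0.4]
opening: 0.003
finger_force: 0.0
```

Run:
```python
from h import *
s=snapshot("side"); save(s,"side1.png")
im=s["color"][150:310,250:450,::-1]; cv2.imwrite("pics/side1c.png",cv2.resize(im,(750,600),interpolation=cv2.INTER_CUBIC))
st=r.get_state(); print(st["tool_pos"],st["contact_force"],st["q"])
```

```text
[0.5053172  0.09268981 0.26390677] [-0.30541021 -0.37737988  0.47296696] [-0.23197443  0.77607385 -0.06448379  2.01857242  0.1329136   0.34859312
 -1.68109598]
```

View pics/side1c.png

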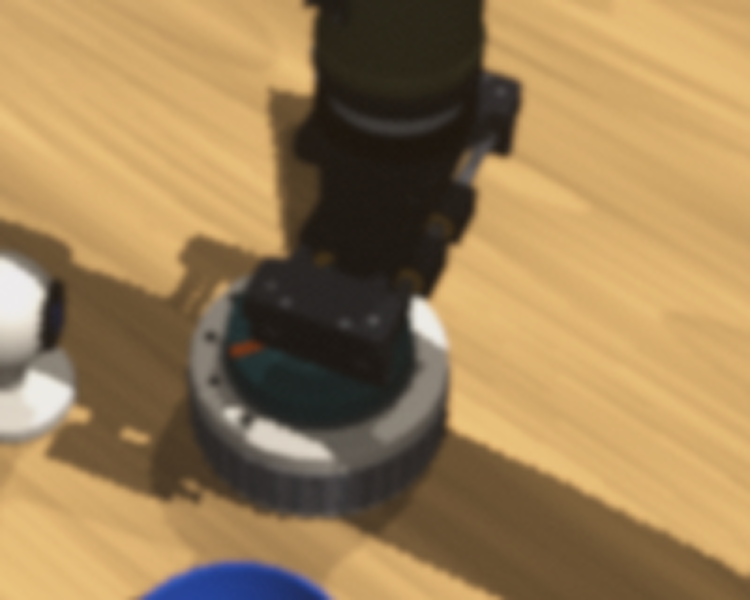

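The tool is over the near side of the dial. In the crop the dial is at about (320,350) and the bar at (245,350). Next I press down gently.

Emit:
{"api": "move_arm", "payload": {
  "rows": [
    [0,0,0.01,0,0],
    [0,0,0.004,0,0],
    [0,0,0.001,0,0],
    [0,0,0.001,0,0],
    [0,0,0,0,0],
    [0,0,0,0,0]
  ]
}}

```text
clock: 3.15
tool_pos: [0.5048, 0.0926, 0.2468]
eef_rot: [0.989, 0.146, 0.0, 0.0]
contact_force: [-0.9, -0.6, 0.0]
opening: 0.007
finger_force: 0.0
```

Emit:
{"api": "move_arm", "payload": {
  "rows": [
    [0,0,0.001,0,0],
    [0,0,0,0,0],
    [0,0,0,0,0]
  ]
}}

```text
clock: 3.4
tool_pos: [0.5048, 0.0926, 0.2464]
eef_rot: [0.989, 0.146, 0.0, 0.0]
contact_force: [-1.1, 0.0, 5.8]
opening: 0.003
finger_force: 3.0
```

Emit:
{"api": "move_arm", "payload": {
  "rows": [
    [0,0,0.0004,0,0],
    [0,0,0,0,0],
    [0,-0.0016,0,0.0436,0],
    [0,-0.0016,0,0.0436,0],
    [0,-0.0016,0,0.0436,0],
    [0,-0.0016,0,0.0436,0],
    [0,-0.0016,0,0.0436,0]
  ]
}}

```text
clock: 3.98
tool_pos: [0.5032, 0.1, 0.2463]
eef_rot: [0.999, 0.036, 0.0, 0.0]
contact_force: [-2.0, -1.0, 10.2]
opening: 0.006
finger_force: 4.8
```

```bash
cat > a.py <<'E'
from m import *
s=snapshot("top")
h=cv2.cvtColor(s["color"],cv2.COLOR_RGB2HSV)
o=cv2.inRange(h,(3,150,60),(16,255,255)); o[:195]=0;o[290:]=0;o[:,:255]=0;o[:,350:]=0
q=np.argwhere(o)[:,::-1]; print(len(q))
if len(q):
    d=onplane(s,q,0.08)[:,:2]-[.539,.1045]; print(np.degrees(np.arctan2(*d.mean(0)[::-1])),np.linalg.norm(d,axis=1).min(),np.linalg.norm(d,axis=1).max())
st=r.get_state(); print(st["tool_pos"],st["contact_force"],st["moment"])
E
python3 a.py
```

```text
19
50.05234312503255 0.037794287673259604 0.04884371031618068
[0.50314544 0.10044163 0.24632258] [-1.15499318 -1.10297275 10.23050299] [-0.31667523  0.30464312 -0.0784881 ]
```

The bar has followed to 50°, so there is no slip. I continue for the rest.

Emit:
{"api": "move_arm", "payload": {
  "rows": [
    [0,-0.0017,0,0.047,0],
    [0,-0.0017,0,0.047,0],
    [0,-0.0017,0,0.047,0],
    [0,-0.0017,0,0.047,0],
    [0,-0.0017,0,0.047,0],
    [0,-0.0017,0,0.047,0],
    [0,0,0,0,0],
    [0,0,0,0,0]
  ]
}}

```text
clock: 4.7
tool_pos: [0.5036, 0.1109, 0.2463]
eef_rot: [0.995, -0.103, 0.001, -0.0]
contact_force: [-2.2, 1.0, 9.1]
opening: 0.01
finger_force: 4.7
```

```bash
python3 a.py
```

```text
24
32.382195209367175 0.034688181778459254 0.049259221329283204
[0.50361846 0.11090988 0.24632518] [-2.66938794  0.67851976  9.71753285] [ 0.17156681  0.28811328 -0.00601916]
```

The bar is at 32°, as wanted. I lift straight up and back the hand away.

Emit:
{"api": "move_arm", "payload": {
  "rows": [
    [0,0,-0.002,0,0],
    [0,0,-0.01,0,0],
    [0,0,-0.03,0,0],
    [0,0,-0.04,0,0],
    [0,0,-0.04,0,0],
    [0,0.04,-0.01,0,0],
    [0,0.04,0,0,0],
    [0,0.04,0,0,0],
    [0,0.04,0,0,0],
    [0,0.04,0,0,0]
  ]
}}

```text
clock: 5.58
tool_pos: [0.4616, -0.0867, 0.3782]
eef_rot: [0.995, -0.103, 0.0, 0.0]
contact_force: [0.6, 0.3, -0.9]
opening: 0.005
finger_force: 0.0
```

Emit:
{"api": "move_arm", "payload": {
  "rows": [
    [0,0.03,0,0,0],
    [0,0.03,0,0,0],
    [0,0.03,0,0,0],
    [0,0,0,0,0],
    [0,0,0,0,0],
    [0,0,0,0,0]
  ]
}}

```text
clock: 6.08
tool_pos: [0.444, -0.1727, 0.3777]
eef_rot: [0.995, -0.103, 0.0, -0.0]
contact_force: [0.1, 0.6, 0.8]
opening: 0.004
finger_force: 0.0
```

```bash
python3 a.py
python3 - <<'E'
from h import *
s=snapshot("top"); np.savez("top0.npz",**s); save(s,"top2.png")
E
python3 m.py | head -3
```

```text
57
32.38230493806872 0.015483267640638303 0.049259221329283204
[ 0.44418504 -0.17202613  0.37754748] [-0.10142668  0.47945164 -0.35271601] [ 0.0213167   0.01114913 -0.02678284]
dial (0.5385855436325073, 0.10446038097143173) 0.05020146816968918
bar 32.24875065251517 0.04962451322841453 0.015845634359990236 [34.01745215 32.19257899 35.25863546 30.29095668]
housing ((0.5384243130683899, 0.10517390072345734), 0.06925594806671143)
```

View pics/top2.png

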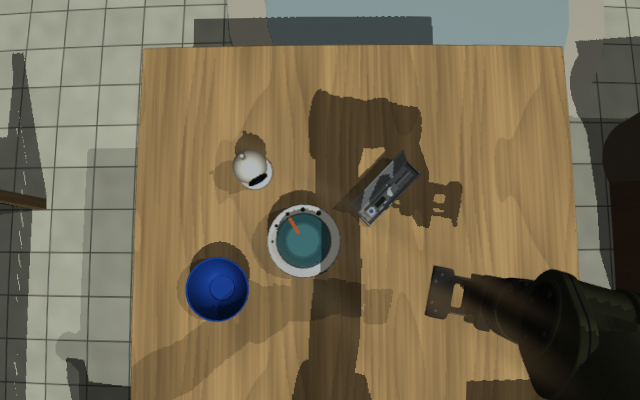

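The bar now points at the third mark, at about (289,213). The machine and the bystanders have not moved, and the hand is clear.

```bash
python3 -c "
from plant import r
print(r.finish_job())"
```

```text
the job is handed in; nothing more can be done
None
```

The sound machine is up one click, from the second to the third setting (bar turned about 30° clockwise); the machine and the other items stayed in place, the hand is clear, and the job is handed in.

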